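# Start the flange nut on the sloping stud

### The job

Pick up the brass flange nut and set it, flange first and square, on the stud of the instrument's sloping plate; turn it back anticlockwise under light pressure until you feel it drop into the thread, then screw it on clockwise until the flange rests flat on the plate, and let go. Leave everything else on the bench where it stands.

Things in the scene. Friction and masses are not known exactly. Their poses are not given: they have to be found in the camera images.
- nut: Brass flange nut, standing flange down on the bench, 200 to 325 g. Hexagon 42 mm across flats, from 5 to 32 mm above the underside; below it a round flange 57 mm across, 5 mm thick. Through bore 26 mm (31 mm in the flange) with three lugs. Origin: centre of the underside; z up the axis; x points square to one flat (flats face every 60 degrees from x).
- nut_lugs (a point): On the nut's axis, 7 mm above its underside, level with the centres of its three thread lugs: round pins in the bore 120 degrees apart, 3.5 mm thick, reaching in to 9.3 mm from the axis.
- clamp_plate: Aluminium plate 105 x 105 mm on the grey instrument's sloping head; a fixed dark steel stud stands square in its middle. Origin: centre of the plate's upper face, at the stud's root; z along the stud, out of the plate, 30 degrees from vertical, leaning to the instrument's low front; x up the slope, y across. Home is the nut's underside flat on this face: nut origin at this origin.
- stud_nose (a point): Tip of the stud's nose, on its axis, 33 mm above the plate. The nose tapers from 16.6 mm wide (25 mm above the plate) to 6 mm at the tip and centres the nut. Below it the thread: right-hand, three starts, 23.8 mm across over a 16.6 mm core, 22.5 mm advance a turn (3.6 mm per radian), about 1.5 mm axial play.
- thread_end (a point): Centre of the thread's end face, 18 mm above the plate; axes as clamp_plate. In the face are three entry pockets 34 degrees wide, 120 apart, at an angle that differs each time and is not reported. A tooth 4 mm high, 12 degrees wide, stands at each pocket's anticlockwise edge (seen facing the stud's end). Lugs on the face hold the nut's underside 13 mm above the plate (17 on the teeth).
- thread_catch (a point): On the stud's axis, 6.5 mm above the plate: about where the nut's underside lands when the lugs drop into the pockets. Turned clockwise first, the nut jams on the teeth; turned anticlockwise (up to 115 degrees) with 3 to 8 N along the stud it drops about 6 mm and the teeth stop it. Then clockwise it screws down: flange on the plate after 95 to 115 degrees, tight 25 degrees later; do not force it.
- instrument: Fixed grey bench instrument that carries the plate. Base 250 x 180 mm; the plate's centre is 125 mm above the origin. Behind the plate, from 70 to 155 mm along x, a column 170 mm high and 130 wide, with an eyepiece leaning away (to 235 mm high, from 115 mm along x on). Origin on the bench; x from its low front to its back, z up.
- beaker: Bystander, leave alone: glass beaker, 68 wide, 90 high (mm). Origin at the centre of its underside.
- flask_a: Bystander, leave alone: glass volumetric flask, 64 wide, 130 high (mm). Origin at the centre of its underside.
- flask_b: Bystander, leave alone: glass volumetric flask, 64 wide, 130 high (mm). Origin at the centre of its underside.
- reagent: Bystander, leave alone: amber glass bottle, 64 wide, 150 high (mm). Origin at the centre of its underside.
- jar: Bystander, leave alone: white jar with a blue lid, 60 wide, 75 high (mm). Origin at the centre of its underside.
- screwdriver: Bystander, leave alone: screwdriver lying on the bench, about 200 mm long, handle to its -x. Origin on its underside.
- spacer: Bystander, leave alone: grey plastic ring, 34 wide, 10 high (mm). Origin at the centre of its underside.
There are look-alikes about, which are no part of the job. Several things look just like the nut: the one meant starts farthest to the robot's right.

How it is judged:
On the way, in this order (a step that is already met when the one before it is completed fails the run):
1. the nut is on the stud's nose, square to it (z of nut in the frame of clamp_plate between 0.0095 and 0.028 m and x of nut in the frame of clamp_plate between -0.006 and 0.006 m and y of nut in the frame of clamp_plate between -0.006 and 0.006 m and angle between the z axis of nut and the z axis of clamp_plate, either way round below 0.15 rad), for 0.05 s.
2. the nut has dropped into the thread: its underside is less than 9 mm above the plate (z of nut in the frame of clamp_plate below 0.009 m and x of nut in the frame of clamp_plate between -0.003 and 0.003 m and y of nut in the frame of clamp_plate between -0.003 and 0.003 m), for 0.1 s.
At the end, for the whole second after the job is handed in: The nut is screwed home on the stud: flange within 1.8 mm of the plate, centred within 3 mm, square within 4 degrees, released and at rest (z of nut in the frame of clamp_plate between -0.002 and 0.0018 m and x of nut in the frame of clamp_plate between -0.003 and 0.003 m and y of nut in the frame of clamp_plate between -0.003 and 0.003 m and angle between the z axis of nut and the z axis of clamp_plate, either way round below 0.07 rad and linear speed of nut below 0.01 m/s and angular speed of nut below 0.1 rad/s); the robot touches nothing.
It fails at once if any bystander is shifted by more than 30 mm (distance of any of beaker, flask_a, flask_b, reagent, jar, screwdriver, spacer from where it was at the start of the episode above 0.03 m).
It also fails if it takes over 72 s, if anything falls off the work surface, if the arm or the gripper's body presses on something with over 40 N, if the wrist force passes 120 N, or if a joint passes its speed limit or range.

### The arm

A 6-joint arm with a two-finger parallel gripper is mounted at the origin on the work surface. World frame = base frame: x ahead of the robot, y to its left, z up, the work surface at z = 0. Lengths are in m, angles in rad, forces in N, time in s.
With the tool pointing down it reaches from about 0.35 to 0.975 m from the base axis. Payload 4.9 kg.
Tool frame: the origin (TCP) lies midway between the tips of the shut fingers; the grasp point (between the pads) lies ctrl.grip_depth behind it (ctrl.grip_depth is the distance from the TCP to the grasp point, in m); z points along the fingers, y is the line along which they close (so a half turn about z gives the same grasp; the last joint's range is limited). The gripper opens to 85 mm and grips with 20 to 120 N. Pads are 22 mm wide; open, the fingers measure 114 mm over their backs; the gripper's body (76 mm by 85 mm) begins 54 mm behind the grasp point. The pads swing forward as they close: fully open they stand 13 mm farther back than shut.
Start: joints at [1.027, 0.053, 1.613, -0, 1.476, -0.119], TCP at [0.258, 0.569, 0.231] pointing down, gripper open.
Joint ranges: [-3.01, 3.01], [-1.01, 2.22], [0.06, 2.58], [-1.02, 4.17], [0.09, 2.62], [-3.14, 3.14]. Speed limits (rad/s): [2.57, 2.57, 3.14, 3.14, 3.14, 3.14].

### API

Orientations are given as a rotation vector (axis times angle).
In Python, from station import ctrl, get_image, camera_model gives the robot as it stands. The module is installed in compiled form; this text tells all that it offers.
- The arm moves only by the shell command python3 -m crank 'ROWS' [FORCE]. ROWS is JSON, a list of rows, each a list of 7 numbers: the shift along the tool's x, y, z in mm, then the turn, a rotation vector about the tool's x, y, z in rad, then the opening, from -1 (shut) to 1 (fully open). A call has exactly 10 rows; each row shifts and turns the commanded pose from where the row before left it, along the tool's axes as they then stand; what a row does not reach is not made up. A row lasts 1/12 s, in which the tool goes at most 41.7 mm and 7.16 degrees, less where a joint would pass 70% of its speed; a pose out of reach is approached as far as the arm can. A call with a gripper value outside its range is refused whole. The fingers move at their own pace and stop on an object; FORCE is the grip in N (left out, the last holds). Time passes only in rows, so rows that do not move let the fingers close, or fill a call up. It gives the time, the measured TCP pose, the force, the opening and the grip force at its end, in the units of the state.
- ctrl.get_obs(): the state, without advancing time (a new reading comes with each control period).
- get_image(name): name is "scene" or "side" or "wrist"; returns the picture (384x512x3 uint8, red, green, blue); there is no depth.
- camera_model(name): a dict with "vertical_fov" (degrees; the focal length in pixels is half the picture's height over the tangent of half this angle, whatever the lens; pixels are square), "cx", "cy" (the principal point, pixels), "R" (3x3) and "t" (3): a world point X has camera coordinates R X + t; the wrist camera has in their place "hand_eye" (4x4, takes a point from camera to tool coordinates, whose origin is the TCP and whose axes are the flange's). Camera axes: x right, y down, z forward; pixel columns grow to the right and rows downward; lengths in m; the calibration is good to about 2 mm. A picture is of the moment at which its call begins: read the wrist's pose just before it. camera_model takes no time and is no camera call.
- ctrl.finish_job(): hands the job in; it is judged then, once.
The state is a dict: "t": time; "q": joint angles; "dq": joint speeds; "effort": joint torques, N m; "tool_pos": TCP position; "tool_rot": TCP orientation; "contact_force": force on the tool from outside, world axes, zero at the start; "wrist_torque": the same for the moment, N m; "opening": finger opening in m; "grip_force": force on a finger pad.
Only numpy, scipy, OpenCV 4.12 (cv2) and the standard library are available. Lean on these libraries where they do the work, as an engineer would, in place of code of your own. Each camera call takes 0.05 s, during which the arm holds its last target. There are 200 camera calls.

## Working session

There is one attempt and no reset: what is moved stays moved. The work goes in short steps, Python scripts to look and compute and a shell command to move; the robot and the scene stay as the last step left them, time stands still between calls to the robot, and variables do not carry over. Pictures are saved under pics/ and viewed, at most 10 in all, crops included, and the job is handed in when it is done.

```bash
mkdir -p pics; ls; python3 - <<'E'
from station import ctrl,get_image,camera_model
import cv2,numpy as np
o=ctrl.get_obs();print({k:np.round(v,4).tolist() for k,v in o.items()},ctrl.grip_depth)
for n in("scene","side"):
    cv2.imwrite(f"pics/{n}0.png",get_image(n)[:,:,::-1]);m=camera_model(n)
    C=-np.array(m["R"]).T@np.array(m["t"]);print(n,m["vertical_fov"],m["cx"],m["cy"],C,np.array(m["R"])[2], m.keys())
print(camera_model("wrist"))
E
```

```text
pics
{'t': 0.0, 'q': [1.027, 0.0533, 1.6143, -0.0, 1.476, -0.119], 'dq': [0.0003, 0.0025, 0.0002, -0.0002, 0.0005, -0.0013], 'effort': [-0.0007, -39.3675, -37.0175, -0.0002, 0.0071, 0.0], 'tool_pos': [0.2573, 0.5689, 0.2301], 'tool_rot': [-0.6621, -3.0704, 0.0031], 'contact_force': [0.3169, 0.9062, 0.0275], 'wrist_torque': [-0.0308, 0.0101, -0.005], 'grip_force': 0.0, 'opening': 0.0855} 0.0187
scene 46.23097251693639 262.8479870089959 188.09631781667358 [ 1.38857498 -0.72521797  0.78837723] [-0.67968003  0.53505022 -0.50175324] dict_keys(['vertical_fov', 'cx', 'cy', 'R', 't'])
side 46.042710813220225 251.73183410791023 195.14671650554075 [0.3559293  1.02824959 1.36500158] [ 0.085427   -0.64251308 -0.76149798] dict_keys(['vertical_fov', 'cx', 'cy', 'R', 't'])
{'vertical_fov': 58.150958957215686, 'cx': 257.8789384890653, 'cy': 185.872525011189, 'hand_eye': array([[-7.38632670e-05, -9.47432992e-01, -3.19954249e-01,
         8.32170586e-02],
       [ 9.99999996e-01, -5.58734218e-05, -6.54060499e-05,
        -3.53148486e-04],
       [ 4.40909109e-05, -3.19954252e-01,  9.47432992e-01,
        -1.42781875e-01],
       [ 0.00000000e+00,  0.00000000e+00,  0.00000000e+00,
         1.00000000e+00]])}
```

View pics/scene0.png

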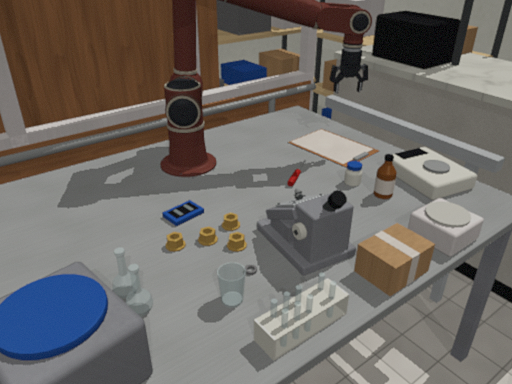

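View pics/side0.png

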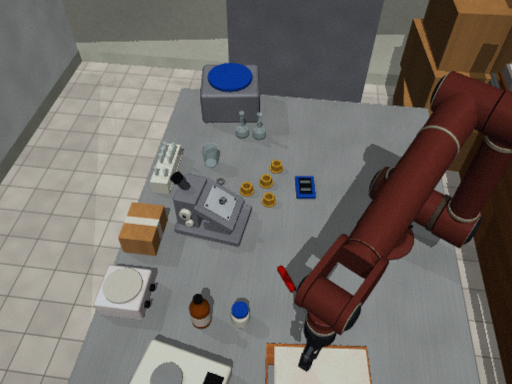

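Brass nuts: scene (175,241), (208,236), (231,220), (237,240); side (277,166), (265,181), (246,188), (268,200). Rightmost (most −y) should be scene (175,241) = side (277,166). I'll measure them and confirm in one crop.

```bash
cat > h.py <<'E'
from station import ctrl,get_image,camera_model
import cv2,numpy as np
from scipy.spatial.transform import Rotation as Ro
np.set_printoptions(precision=4,suppress=True)
def cam(n):
    m=camera_model(n);f=192/np.tan(np.radians(m["vertical_fov"]/2))
    if n=="wrist":
        o=ctrl.get_obs();T=np.eye(4);T[:3,:3]=Ro.from_rotvec(o["tool_rot"]).as_matrix();T[:3,3]=o["tool_pos"]
        W=T@np.array(m["hand_eye"]);R=W[:3,:3].T;t=-R@W[:3,3]
    else: R=np.array(m["R"]);t=np.array(m["t"])
    return dict(f=f,c=np.array([m["cx"],m["cy"]]),R=R,C=-R.T@t,t=t)
def ray(c,px):
    d=c["R"].T@np.array([(px[0]-c["c"][0])/c["f"],(px[1]-c["c"][1])/c["f"],1]);return d/np.linalg.norm(d)
def onz(c,px,z):
    d=ray(c,px);return c["C"]+d*(z-c["C"][2])/d[2]
def tri(cs,pxs):
    A=np.zeros((3,3));b=np.zeros(3)
    for c,p in zip(cs,pxs):
        d=ray(c,p);P=np.eye(3)-np.outer(d,d);A+=P;b+=P@c["C"]
    X=np.linalg.solve(A,b);return X,[np.linalg.norm((np.eye(3)-np.outer(ray(c,p),ray(c,p)))@(X-c["C"])) for c,p in zip(cs,pxs)]
def proj(c,X):
    p=c["R"]@np.array(X)+c["t"];return c["c"]+c["f"]*p[:2]/p[2]
def brass(im):
    h=cv2.cvtColor(im,cv2.COLOR_RGB2HSV);return cv2.inRange(h,(14,120,90),(30,255,255))
E
python3 - <<'E'
from h import *
for n in("scene","side"):
    im=cv2.imread(f"pics/{n}0.png")[:,:,::-1];c=cam(n)
    k,l,s,ce=cv2.connectedComponentsWithStats(brass(im))
    for i in range(1,k):
        if s[i,4]>50: print(n,ce[i],s[i,4],onz(c,ce[i],.014))
a=cv2.imread("pics/scene0.png");b=cv2.imread("pics/side0.png")
A=cv2.resize(a[180:280,150:360],None,fx=3.8,fy=3,interpolation=cv2.INTER_CUBIC) 
B=cv2.resize(b[155:255,150:310],None,fx=3,fy=3,interpolation=cv2.INTER_CUBIC)
A=cv2.resize(a[180:280,150:360],None,fx=3,fy=3,interpolation=cv2.INTER_CUBIC)
B=cv2.copyMakeBorder(B,0,0,0,A.shape[1]-B.shape[1],cv2.BORDER_CONSTANT)
cv2.imwrite("pics/crop1.png",np.vstack([A,B])[:600])
E
```

```text
scene [469.9897  41.0412] 97 [-0.5371  2.8988  0.014 ]
scene [274.2588  68.9647] 85 [-0.8037  1.0779  0.014 ]
scene [326.9091  69.2545] 55 [-0.6063  1.3478  0.014 ]
scene [230.3973 221.7277] 224 [ 0.4418 -0.1032  0.014 ]
scene [207.2912 236.1226] 261 [ 0.4627 -0.198   0.014 ]
scene [174.6449 241.6522] 276 [ 0.43   -0.2859  0.014 ]
scene [236.3071 241.8764] 267 [ 0.5354 -0.1466  0.014 ]
scene [374.9212 270.6442] 520 [0.8548 0.0727 0.014 ]
side [469.7068  36.3933] 4025 [-0.5483 -1.433   0.014 ]
side [406.5814  96.3953] 129 [-0.15   -0.8317  0.014 ]
side [275.9787 166.2908] 141 [ 0.4286 -0.281   0.014 ]
side [265.6301 181.0342] 146 [ 0.4619 -0.1932  0.014 ]
side [246.3782 188.7179] 156 [ 0.533  -0.1421  0.014 ]
side [268.5122 199.4878] 164 [ 0.4398 -0.0984  0.014 ]
side [145.4312 210.3077] 429 [0.8995 0.0178 0.014 ]
side [137.3194 238.3494] 936 [0.8917 0.1479 0.014 ]
```

View pics/crop1.png

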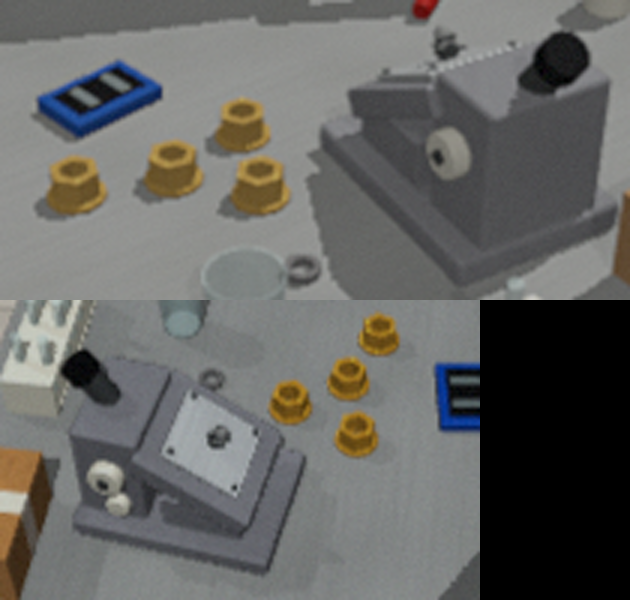

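Crop confirms four identical nuts; the one at scene (175,241) / side (277,166) sits at y≈−0.283, the farthest right, and is clear of the others. Next: a rough instrument pose.

```bash
python3 - <<'E'
from h import *
s,d=cam("scene"),cam("side")
X,r=tri([s,d],[(298.3,192.7),(222.7,197.7)]);print("stud",X,r)
for p in[(214.3,184.3),(244,201.7),(229,220.7),(204.3,206.7)]: print(p,onz(d,p,.125))
# long side edges of base (parallel to instrument x)
for p,q,c in[((239,245),(176,232),d),((257,224),(303,272),s)]:
    a,b=onz(c,p,.02),onz(c,q,.02);print(a,b,np.degrees(np.arctan2(*(b-a)[1::-1])),np.linalg.norm(b-a))
E
```

```text
stud [0.5941 0.0253 0.1446] [np.float64(0.0017251043664665503), np.float64(0.0017251043664664066)]
(214.3, 184.3) [ 0.6385 -0.0516  0.125 ]
(244, 201.7) [0.5182 0.016  0.125 ]
(229, 220.7) [0.5572 0.1068 0.125 ]
(204.3, 206.7) [0.6537 0.0574 0.125 ]
[0.5208 0.1313 0.02  ] [0.7576 0.1056 0.02  ] -6.193684129201821 0.2381682910797649
[ 0.5065 -0.0511  0.02  ] [ 0.7504 -0.0868  0.02  ] -8.34541726012246 0.24652530396434297
```

```bash
python3 -m crank '[[0,0,0,0,0,0.12,1],[0,0,0,0,0,0.12,1],[0,0,0,0,0,0.12,1],[0,0,0,0,0,0.12,1],[0,0,0,0,0,0.12,1],[0,0,0,0,0,0.12,1],[0,0,0,0,0,0.12,1],[0,0,0,0,0,0.12,1],[0,0,0,0,0,0.12,1],[0,0,0,0,0,0.12,1]]'
python3 -m crank '[[0,0,0,0,0,0.12,1],[0,0,0,0,0,0.12,1],[0,0,0,0,0,0.12,1],[0,0,0,0,0,0.01,1],[-32,23,0,0,0,0,1],[-32,23,0,0,0,0,1],[-32,23,0,0,0,0,1],[-32,23,0,0,0,0,1],[-32,23,0,0,0,0,1],[-32,23,0,0,0,0,1]]'
python3 -m crank '[[-32,23,0,0,0,0,1],[-32,23,0,0,0,0,1],[-32,23,0,0,0,0,1],[-32,23,0,0,0,0,1],[-32,23,0,0,0,0,1],[-32,23,0,0,0,0,1],[-32,23,0,0,0,0,1],[-32,23,0,0,0,0,1],[-32,23,0,0,0,0,1],[-32,23,0,0,0,0,1]]'
python3 -m crank '[[-32,23,0,0,0,0,1],[-32,23,0,0,0,0,1],[-32,23,0,0,0,0,1],[-32,23,0,0,0,0,1],[-32,23,0,0,0,0,1],[-32,23,0,0,0,0,1],[0,0,30,0,0,0,1],[0,0,30,0,0,0,1],[0,0,0,0,0,0,1],[0,0,0,0,0,0,1]]'
python3 - <<'E'
from h import *
c=cam("wrist");im=get_image("wrist");o=ctrl.get_obs();print(o["t"],o["q"],o["tool_pos"])
cv2.imwrite("pics/w1.png",im[:,:,::-1])
k,l,s,ce=cv2.connectedComponentsWithStats(brass(im))
for i in range(1,k):
    if s[i,4]>50: print(s[i],ce[i],onz(c,ce[i],.014))
E
```

```text
t: 0.93
tool_pos: [0.2574, 0.5691, 0.2306]
tool_rot: [2.287, 2.154, -0.002]
contact_force: [-0.3, 0.8, -0.1]
opening: 0.0854
grip_force: 0.0
t: 1.77
tool_pos: [0.3041, 0.3359, 0.2308]
tool_rot: [2.636, 1.709, -0.001]
contact_force: [1.6, -0.1, -0.5]
opening: 0.0853
grip_force: 0.0
t: 2.6
tool_pos: [0.3821, -0.0506, 0.2313]
tool_rot: [2.636, 1.707, 0.001]
contact_force: [0.7, 0.3, -0.1]
opening: 0.0852
grip_force: 0.0
t: 3.43
tool_pos: [0.4279, -0.2794, 0.1692]
tool_rot: [-2.634, -1.704, 0.002]
contact_force: [-0.5, -0.2, 0.5]
opening: 0.0857
grip_force: 0.0
3.4833 [-0.7237 -0.1756  1.9324 -0.      1.3856 -0.3013] [ 0.429  -0.2801  0.1715]
[ 221   26   69   72 2793] [255.0695  61.6445] [ 0.4604 -0.1974  0.014 ]
[ 231  139   62   64 2434] [261.7486 169.5879] [ 0.4283 -0.2829  0.014 ]
```

View pics/w1.png

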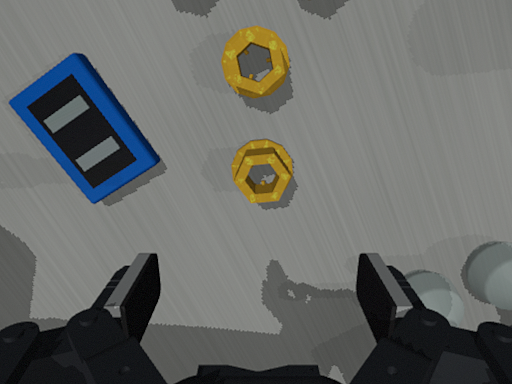

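The target nut is at wrist (262,170), neighbour at (255,62). I'll enlarge it to get the flats' angle.

```bash
python3 - <<'E'
from h import *
im=cv2.imread("pics/w1.png")
cv2.imwrite("pics/w1c.png",cv2.resize(im[130:215,220:305],None,fx=7,fy=7,interpolation=cv2.INTER_CUBIC))
E
```

```text
(no output)
```

View pics/w1c.png

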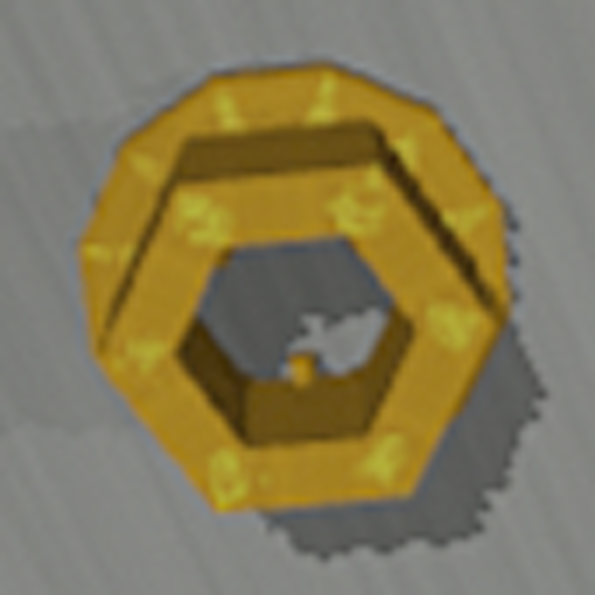

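The hex's top-face corners are in crop pixels (180,180), (378,165), (500,318), (410,495), (220,512), (97,355).

```bash
python3 - <<'E'
from h import *
c=cam("wrist");o=ctrl.get_obs();M=Ro.from_rotvec(o["tool_rot"]).as_matrix()
P=np.array([onz(c,(220+x/7-.43,130+y/7-.43),.032) for x,y in[(180,180),(378,165),(500,318),(410,495),(220,512),(97,355)]])
m=P.mean(0);print(m,np.linalg.norm(P-m,axis=1))
T=(P-m)@M;a=np.degrees(np.arctan2(T[:,1],T[:,0]));print(a, (a%60))
ang=np.angle(np.exp(6j*np.radians(a)).mean())/6;print("corner ang mod60",np.degrees(ang)%60)
print("tool",o["tool_pos"],M,"delta tool",M.T@(m-o["tool_pos"])*1000)
E
```

```text
[ 0.4288 -0.287   0.032 ] [0.0246 0.0239 0.0249 0.0247 0.0246 0.0247]
[ -35.1736   23.5027   83.4613  145.1288 -156.9079  -94.4892] [24.8264 23.5027 23.4613 25.1288 23.0921 25.5108]
corner ang mod60 24.253561978790252
tool [ 0.429  -0.2801  0.1715] [[ 0.41    0.9121 -0.0006]
 [ 0.9121 -0.41    0.0005]
 [ 0.0002 -0.0007 -1.    ]] delta tool [ -6.3828   2.7255 139.5162]
```

```bash
python3 -m crank '[[-6.4,2.7,0,0,0,0,1],[0,0,0,0,0,0.106,1],[0,0,0,0,0,0.106,1],[0,0,0,0,0,0.106,1],[0,0,0,0,0,0.105,1],[0,0,30,0,0,0,1],[0,0,30,0,0,0,1],[0,0,30,0,0,0,1],[0,0,30,0,0,0,1],[0,0,0,0,0,0,1]]' 60
python3 -m crank '[[0,0,15,0,0,0,1],[0,0,15,0,0,0,1],[0,0,10,0,0,0,1],[0,0,7.5,0,0,0,1],[0,0,0,0,0,0,1],[0,0,0,0,0,0,1],[0,0,0,0,0,0,-1],[0,0,0,0,0,0,-1],[0,0,0,0,0,0,-1],[0,0,0,0,0,0,-1]]' 60
python3 -m crank '[[0,0,0,0,0,0,-1],[0,0,0,0,0,0,-1],[0,0,0,0,0,0,-1],[0,0,0,0,0,0,-1],[0,0,0,0,0,0,-1],[0,0,0,0,0,0,-1],[0,0,0,0,0,0,-1],[0,0,0,0,0,0,-1],[0,0,0,0,0,0,-1],[0,0,0,0,0,0,-1]]' 60
```

```text
t: 4.32
tool_pos: [0.4266, -0.2852, 0.0473]
tool_rot: [-2.931, -1.112, 0.006]
contact_force: [-1.1, 0.7, -0.5]
opening: 0.0851
grip_force: 0.0
t: 5.15
tool_pos: [0.4293, -0.2876, 0.0048]
tool_rot: [2.938, 1.112, 0.0]
contact_force: [5.0, -4.5, -0.2]
opening: 0.0408
grip_force: 62.3
t: 5.98
tool_pos: [0.4295, -0.2878, 0.0046]
tool_rot: [2.937, 1.112, 0.001]
contact_force: [0.6, 0.7, 6.8]
opening: 0.0409
grip_force: 63.0
```

```bash
python3 -m crank '[[0,0,-10,0,0,0,-1],[0,0,-25,0,0,0,-1],[0,0,-35,0,0,0,-1],[0,0,-35,0,0,0,-1],[0,0,-35,0,0,0,-1],[0,0,-35,0,0,0,-1],[0,0,-35,0,0,0,-1],[0,0,0,0,0,0,-1],[0,0,0,0,0,0,-1],[0,0,0,0,0,0,-1]]' 60
python3 -m crank '[[30.3,-15.8,0,0,0,0,-1],[30.3,-15.8,0,0,0,0,-1],[30.3,-15.8,0,0,0,0,-1],[30.3,-15.8,0,0,0,0,-1],[30.3,-15.8,0,0,0,0,-1],[30.3,-15.8,0,0,0,0,-1],[30.3,-15.8,0,0,0,0,-1],[30.3,-15.8,0,0,0,0,-1],[30.3,-15.8,0,0,0,0,-1],[30.3,-15.8,0,0,0,0,-1]]' 60
python3 -m crank '[[0,0,0,-0.078,0.07,0,-1],[0,0,0,-0.078,0.07,0,-1],[0,0,0,-0.078,0.07,0,-1],[0,0,0,-0.078,0.07,0,-1],[0,0,0,-0.078,0.07,0,-1],[0,0,0,0,0,0,-1],[0,0,0,0,0,0,-1],[0,0,0,0,0,0,-1],[0,0,0,0,0,0,-1],[0,0,0,0,0,0,-1]]' 60
python3 - <<'E'
from h import *
im=get_image("wrist");o=ctrl.get_obs();print(o["t"],o["q"],o["tool_pos"],o["contact_force"],o["opening"]);print(Ro.from_rotvec(o["tool_rot"]).as_matrix())
cv2.imwrite("pics/w2.png",im[:,:,::-1]); cv2.imwrite("pics/w2c.png",cv2.resize(im[:,:,::-1],(800,600),interpolation=cv2.INTER_CUBIC))
E
```

```text
t: 6.82
tool_pos: [0.4282, -0.2867, 0.2125]
tool_rot: [-2.936, -1.112, 0.002]
contact_force: [0.9, -0.4, -3.6]
opening: 0.0408
grip_force: 62.4
t: 7.65
tool_pos: [0.5499, 0.0336, 0.2102]
tool_rot: [-2.936, -1.112, 0.008]
contact_force: [0.5, -0.5, -2.0]
opening: 0.0411
grip_force: 62.2
t: 8.48
tool_pos: [0.5526, 0.0314, 0.2149]
tool_rot: [2.641, 0.999, 0.673]
contact_force: [0.2, 1.0, -1.3]
opening: 0.0411
grip_force: 62.2
8.5333 [-0.0646 -0.4495  2.1356 -0.032   0.932   0.795 ] [0.5525 0.0314 0.2148] [ 0.2396 -0.2443 -2.6551] 0.041147158542564906
[[ 0.6604  0.5627  0.4972]
 [ 0.6723 -0.738  -0.0579]
 [ 0.3344  0.3725 -0.8657]]
```

View pics/w2c.png

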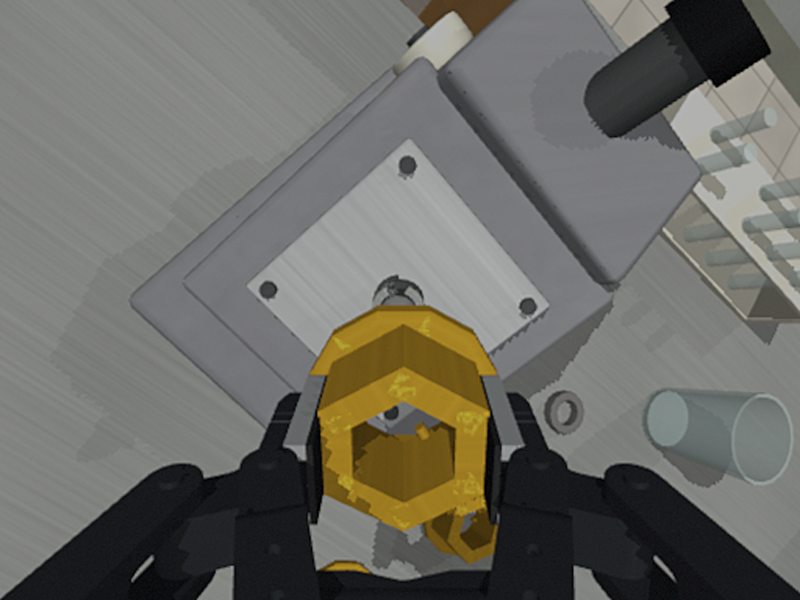

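The wrist shows the plate with its screws at (407,165), (268,290), (528,306), and the fourth through the bore at (391,411). Plate corners are at (408,139), (247,287), (549,303), and the stud's end is near (398,290). The held nut's top hex corners are (403,367), (487,410), (404,528), (318,408). I'll solve both from this view.

```bash
python3 - <<'E'
from h import *
im=cv2.imread("pics/w2.png");g=cv2.cvtColor(im,cv2.COLOR_BGR2GRAY)
c=cam("wrist");o=ctrl.get_obs();M=Ro.from_rotvec(o["tool_rot"]).as_matrix();p=o["tool_pos"]
def hole(x,y,r=8):
    x,y=int(x/1.5625),int(y/1.5625);w=g[y-r:y+r+1,x-r:x+r+1].astype(float);w=np.clip(110-w,0,None);Y,X=np.mgrid[-r:r+1,-r:r+1]
    return [x+(w*X).sum()/w.sum(),y+(w*Y).sum()/w.sum()]
H=[hole(407,165),hole(268,290),hole(528,306),hole(391,411,4)];print(np.round(H,1).tolist())
cor=[(x/1.5625-.2,y/1.5625-.2) for x,y in[(408,139),(247,287),(549,303)]]
K=np.array([[c["f"],0,c["c"][0]],[0,c["f"],c["c"][1]],[0,0,1]])
s=.045;obj=np.array([(s,s,0),(-s,s,0),(s,-s,0),(-s,-s,0),(.0525,.0525,0),(-.0525,.0525,0),(.0525,-.0525,0)])
img=np.array(H+cor)
ok,rv,tv=cv2.solvePnP(obj,img,K,None)
q,_=cv2.projectPoints(obj,rv,tv,K,None);print("reproj",(q[:,0]-img).round(1).tolist())
Rp=c["R"].T@cv2.Rodrigues(rv)[0];tp=c["R"].T@(tv[:,0]-c["t"])
print("plate",tp,"\n",Rp,"tilt",np.degrees(np.arccos(Rp[2,2])),"yaw",np.degrees(np.arctan2(Rp[1,0],Rp[0,0])))
print("tip px*1.56",proj(c,tp+.033*Rp[:,2])*1.5625)
s_,d_=cam("scene"),cam("side");print("tip scene/side",proj(s_,tp+.033*Rp[:,2]),proj(d_,tp+.033*Rp[:,2]))
# plate in tool
print("plate root in tool mm",M.T@(tp-p)*1e3,"plate z in tool",M.T@Rp[:,2])
# nut top hex in tool plane z=-27.4
for zt in(-.0274,):
    Q=[]
    for x,y in[(403,367),(487,410),(404,528),(318,408)]:
        d=M.T@ray(c,(x/1.5625-.2,y/1.5625-.2));C=M.T@(c["C"]-p);Q.append(C+d*(zt-C[2])/d[2])
    Q=np.array(Q)*1e3;print("nut hex tool",Q.round(1).tolist(),"ctr from top/bottom",(Q[0]+Q[2])/2)
E
```

```text
[[260.5, 105.3], [171.3, 185.1], [337.6, 195.7], [250.5, 264.1]]
reproj [[-0.3, -0.8], [0.3, -0.3], [-0.1, -1.3], [-0.0, -0.1], [0.2, 0.4], [-0.2, 0.6], [0.0, 1.4]]
plate [0.6002 0.0235 0.1198] 
 [[ 0.8744  0.1363 -0.4656]
 [-0.1097  0.9904  0.0839]
 [ 0.4726 -0.0223  0.881 ]] tilt 28.235266494104128 yaw -7.147441398097594
tip px*1.56 [398.0862 318.4767]
tip scene/side [295.9173 189.7062] [224.7493 197.6625]
plate root in tool mm [ -5.5586  -2.6855 106.5311] plate z in tool [ 0.0435  0.0043 -0.999 ]
nut hex tool [[23.8, -0.4, -27.4], [12.1, 20.1, -27.4], [-23.8, -0.2, -27.4], [12.6, -21.2, -27.4]] ctr from top/bottom [ -0.0122  -0.3086 -27.4   ]
```

```bash
python3 - <<'E'
from h import *
from scipy.optimize import least_squares
c=cam("wrist");o=ctrl.get_obs();M=Ro.from_rotvec(o["tool_rot"]).as_matrix();p=o["tool_pos"]
img=np.array([[260.5,105.3],[171.3,185.1],[337.6,195.7],[250.5,264.1]]+[(x/1.5625-.2,y/1.5625-.2) for x,y in[(408,139),(247,287),(549,303)]])
s=.045;obj=np.array([(s,s,0),(-s,s,0),(s,-s,0),(-s,-s,0),(.0525,.0525,0),(-.0525,.0525,0),(.0525,-.0525,0)])
R=lambda y:Ro.from_euler("ZY",[y,-np.pi/6]).as_matrix()
for zf in(None,.125):
    def res(v):
        t=np.array([v[0],v[1],zf or v[3]]);return np.concatenate([proj(c,R(v[2])@X+t)-u for X,u in zip(obj,img)])
    v=least_squares(res,[.605,.024,-.12,.125][:4 if zf is None else 3]).x
    t=np.array([v[0],v[1],zf or v[3]]);A=R(v[2]);print(t,np.degrees(v[2]),np.abs(res(v)).max())
    print("root in tool",M.T@(t-p)*1e3,"axis in tool",M.T@A[:,2],"tip px",proj(c,t+.033*A[:,2])*1.5625)
E
```

```text
[0.5999 0.0237 0.1205] -7.092454445161083 1.7491860232808278
root in tool [ -5.4236  -2.7258 105.6546] axis in tool [ 0.0034 -0.0022 -1.    ] tip px [397.491  321.8266]
[0.5986 0.0247 0.125 ] -7.027370129606511 2.314493449866802
root in tool [ -4.122   -2.5531 101.0794] axis in tool [ 0.0029 -0.0018 -1.    ] tip px [397.808  323.0739]
```

```bash
python3 -m crank '[[-4.8,-2.6,0,0,0,0,-1],[0,0,15,0,0,0,-1],[0,0,15,0,0,0,-1],[0,0,15,0,0,0,-1],[0,0,10,0,0,0,-1],[0,0,5,0,0,0,-1],[0,0,3,0,0,0,-1],[0,0,2,0,0,0,-1],[0,0,0,0,0,0,-1],[0,0,0,0,0,0,-1]]' 60
cat > st.py <<'E'
from h import *
o=ctrl.get_obs();M=Ro.from_rotvec(o["tool_rot"]).as_matrix()
r=np.array([.5993,.0242,.1228]);A=Ro.from_euler("ZY",[np.radians(-7.05),-np.pi/6]).as_matrix()
n=o["tool_pos"]+M[:,2]*.0046
print("t",round(o["t"],2),"nut in plate mm",(A.T@(n-r)*1e3).round(2),"F tool",(M.T@o["contact_force"]).round(1),"T tool",(M.T@o["wrist_torque"]).round(2),"ax",(A.T@M[:,2]).round(3),"q6",round(o["q"][5],3),"op",round(o["opening"],4))
E
python3 st.py; python3 -c "
from h import *
im=get_image('wrist')[:,:,::-1];cv2.imwrite('pics/w3.png',cv2.resize(im[150:384,130:390],None,fx=2.5,fy=2.5,interpolation=cv2.INTER_CUBIC))"
```

```text
t: 9.37
tool_pos: [0.5793, 0.0266, 0.1557]
tool_rot: [2.64, 1.0, 0.674]
contact_force: [-1.7, -0.2, -2.8]
opening: 0.0409
grip_force: 62.3
t 9.37 nut in plate mm [-0.96 -0.01 33.98] F tool [-2.2 -1.8  1.5] T tool [ 0.3  -0.32  0.04] ax [ 0.001  0.004 -1.   ] q6 0.791 op 0.0409
```

View pics/w3.png

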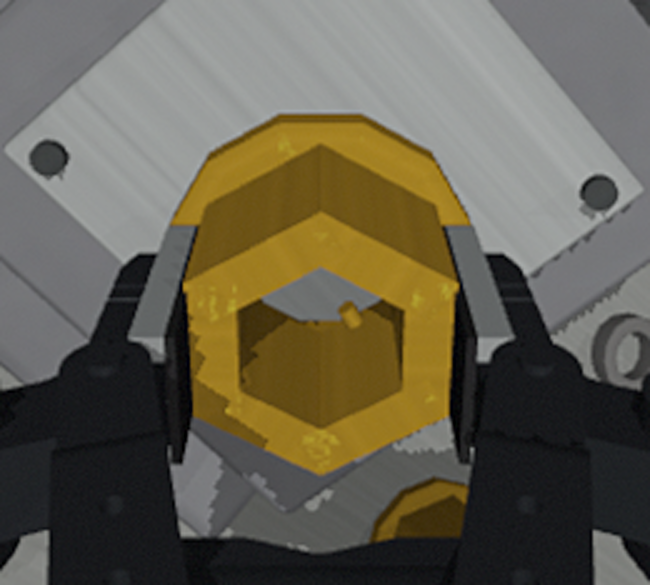

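The nut is over the plate with bore column 321 against a screw midpoint of 323, so lateral alignment is good. Descending by feel.

```bash
python3 -m crank '[[0,0,1,0,0,0,-1],[0,0,1,0,0,0,-1],[0,0,1,0,0,0,-1],[0,0,1,0,0,0,-1],[0,0,1,0,0,0,-1],[0,0,1,0,0,0,-1],[0,0,1,0,0,0,-1],[0,0,1,0,0,0,-1],[0,0,0,0,0,0,-1],[0,0,0,0,0,0,-1]]' 60 >/dev/null; python3 st.py
```

```text
t 10.25 nut in plate mm [-1.67 -0.02 25.35] F tool [-0.8 -0.4  2.3] T tool [ 0.33 -0.29 -0.05] ax [ 0.     0.004 -1.   ] q6 0.791 op 0.0412
```

```bash
python3 -m crank '[[0,0,1,0,0,0,-1],[0,0,1,0,0,0,-1],[0,0,1,0,0,0,-1],[0,0,1,0,0,0,-1],[0,0,0,0,0,0,-1],[0,0,0,0,0,0,-1],[0,0,0,0,0,0,-1],[0,0,0,0,0,0,-1],[0,0,0,0,0,0,-1],[0,0,0,0,0,0,-1]]' 60 >/dev/null; python3 st.py
```

```text
t 11.08 nut in plate mm [-1.07  0.03 21.66] F tool [1.5 0.1 1.4] T tool [0.1  0.06 0.01] ax [ 0.001  0.004 -1.   ] q6 0.791 op 0.0411
```

```bash
python3 -m crank '[[0,0,1,0,0,0,-1],[0,0,1,0,0,0,-1],[0,0,1,0,0,0,-1],[0,0,0,0,0,0,-1],[0,0,0,0,0,0,-1],[0,0,0,0,0,0,-1],[0,0,0,0,0,0,-1],[0,0,0,0,0,0,-1],[0,0,0,0,0,0,-1],[0,0,0,0,0,0,-1]]' 60 >/dev/null; python3 st.py
```

```text
t 11.92 nut in plate mm [-0.36  0.17 18.77] F tool [4.7 2.6 2.1] T tool [-0.18  0.52 -0.02] ax [ 0.003  0.004 -1.   ] q6 0.791 op 0.0411
```

```bash
python3 -m crank '[[0,0,0.7,0,0,0,-1],[0,0,0.7,0,0,0,-1],[0,0,0.6,0,0,0,-1],[0,0,0,0,0,0,-1],[0,0,0,0,0,0,-1],[0,0,0,0,0,0,-1],[0,0,0,0,0,0,-1],[0,0,0,0,0,0,-1],[0,0,0,0,0,0,-1],[0,0,0,0,0,0,-1]]' 60 >/dev/null; python3 st.py
```

```text
t 12.75 nut in plate mm [-0.27  0.15 16.9 ] F tool [6.  2.5 0.7] T tool [-0.35  0.77  0.04] ax [ 0.003  0.004 -1.   ] q6 0.792 op 0.0411
```

The nose is pushing the tool toward +x by about 6 N. I'll follow it by about 1 mm, then continue.

```bash
python3 -m crank '[[0.5,0.2,0,0,0,0,-1],[0.5,0.2,0,0,0,0,-1],[0,0,0.7,0,0,0,-1],[0,0,0.7,0,0,0,-1],[0,0,0.6,0,0,0,-1],[0,0,0,0,0,0,-1],[0,0,0,0,0,0,-1],[0,0,0,0,0,0,-1],[0,0,0,0,0,0,-1],[0,0,0,0,0,0,-1]]' 60 >/dev/null; python3 st.py
```

```text
t 13.58 nut in plate mm [-0.26  0.59 14.51] F tool [4.7 2.7 0.1] T tool [-0.34  0.79 -0.06] ax [ 0.001  0.004 -1.   ] q6 0.793 op 0.0409
```

```bash
python3 -m crank '[[0,0,0.5,0,0,0,-1],[0,0,0.5,0,0,0,-1],[0,0,0,0,0,0,-1],[0,0,0,0,0,0,-1],[0,0,0,0,0,0,-1],[0,0,0,0,0,0,-1],[0,0,0,0,0,0,-1],[0,0,0,0,0,0,-1],[0,0,0,0,0,0,-1],[0,0,0,0,0,0,-1]]' 60 >/dev/null; python3 st.py
```

```text
t 14.42 nut in plate mm [-0.18  0.62 14.13] F tool [ 3.4  1.1 -8.5] T tool [-0.08  0.4  -0.01] ax [ 0.001  0.004 -1.   ] q6 0.793 op 0.0411
```

Seated on the thread's face (z≈14.1 est., about 10 N). Easing off slightly and turning anticlockwise in small steps.

```bash
python3 -m crank '[[0.4,0.1,-0.3,0,0,0,-1],[0,0,0,0,0,-0.03,-1],[0,0,0,0,0,-0.03,-1],[0,0,0,0,0,-0.03,-1],[0,0,0,0,0,-0.03,-1],[0,0,0,0,0,-0.03,-1],[0,0,0,0,0,-0.03,-1],[0,0,0,0,0,-0.03,-1],[0,0,0,0,0,0,-1],[0,0,0,0,0,0,-1]]' 60 >/dev/null; python3 st.py
```

```text
t 15.25 nut in plate mm [ 0.01  0.14 13.95] F tool [ 0.7  5.  -4. ] T tool [-0.65  0.01  0.03] ax [ 0.001  0.003 -1.   ] q6 0.584 op 0.0412
```

```bash
python3 -m crank '[[0,0,0,0,0,-0.03,-1],[0,0,0,0,0,-0.03,-1],[0,0,0,0,0,-0.03,-1],[0,0,0,0,0,-0.03,-1],[0,0,0,0,0,-0.03,-1],[0,0,0,0,0,-0.03,-1],[0,0,0,0,0,-0.03,-1],[0,0,0,0,0,0,-1],[0,0,0,0,0,0,-1],[0,0,0,0,0,0,-1]]' 60 >/dev/null; python3 st.py
```

```text
t 16.08 nut in plate mm [-0.19  0.32 13.53] F tool [1.1 4.8 1.2] T tool [-0.85  0.1  -0.02] ax [ 0.001  0.003 -1.   ] q6 0.374 op 0.041
```

```bash
python3 -m crank '[[0,0.5,0.3,0,0,0,-1],[0,0,0.3,0,0,0,-1],[0,0,0.4,0,0,0,-1],[0,0,0,0,0,0,-1],[0,0,0,0,0,0,-1],[0,0,0,0,0,0,-1],[0,0,0,0,0,0,-1],[0,0,0,0,0,0,-1],[0,0,0,0,0,0,-1],[0,0,0,0,0,0,-1]]' 60 >/dev/null; python3 st.py
```

```text
t 16.92 nut in plate mm [-0.15  0.47 12.58] F tool [-0.6  3.9  0.7] T tool [-0.52 -0.16  0.04] ax [-0.     0.003 -1.   ] q6 0.373 op 0.0409
```

```bash
python3 -m crank '[[0,0.3,0.5,0,0,0,-1],[0,0,0.5,0,0,0,-1],[0,0,0.5,0,0,0,-1],[0,0,0.5,0,0,0,-1],[0,0,0,0,0,0,-1],[0,0,0,0,0,0,-1],[0,0,0,0,0,0,-1],[0,0,0,0,0,0,-1],[0,0,0,0,0,0,-1],[0,0,0,0,0,0,-1]]' 60 >/dev/null; python3 st.py
```

```text
t 17.75 nut in plate mm [-0.01  0.49 10.5 ] F tool [-1.4  4.2  2.9] T tool [-0.26 -0.13 -0.02] ax [-0.     0.004 -1.   ] q6 0.373 op 0.0411
```

```bash
python3 -m crank '[[0,0.3,0.5,0,0,0,-1],[0,0,0.5,0,0,0,-1],[0,0,0,0,0,0,-1],[0,0,0,0,0,0,-1],[0,0,0,0,0,0,-1],[0,0,0,0,0,0,-1],[0,0,0,0,0,0,-1],[0,0,0,0,0,0,-1],[0,0,0,0,0,0,-1],[0,0,0,0,0,0,-1]]' 60 >/dev/null; python3 st.py
```

```text
t 18.58 nut in plate mm [0.16 0.48 9.51] F tool [-0.6 -0.4  2.7] T tool [ 0.24 -0.16 -0.05] ax [-0.001  0.004 -1.   ] q6 0.373 op 0.0409
```

```bash
python3 -m crank '[[0,0,0.5,0,0,0,-1],[0,0,0.5,0,0,0,-1],[0,0,0.5,0,0,0,-1],[0,0,0,0,0,0,-1],[0,0,0,0,0,0,-1],[0,0,0,0,0,0,-1],[0,0,0,0,0,0,-1],[0,0,0,0,0,0,-1],[0,0,0,0,0,0,-1],[0,0,0,0,0,0,-1]]' 60 >/dev/null; python3 st.py
```

```text
t 19.42 nut in plate mm [0.59 0.45 8.19] F tool [ 0.3 -2.5 -0.2] T tool [ 0.65 -0.12  0.02] ax [ 0.     0.004 -1.   ] q6 0.373 op 0.0408
```

Dropped about 5.9 mm below the face contact, so it's in the thread pockets. Checking for the stops.

```bash
python3 -m crank '[[0,-0.3,0.4,0,0,0,-1],[0,0,0.3,0,0,0,-1],[0,0,0,0,0,0,-1],[0,0,0,0,0,0,-1],[0,0,0,0,0,0,-1],[0,0,0,0,0,0,-1],[0,0,0,0,0,0,-1],[0,0,0,0,0,0,-1],[0,0,0,0,0,0,-1],[0,0,0,0,0,0,-1]]' 60 >/dev/null; python3 st.py
```

```text
t 20.25 nut in plate mm [0.7  0.49 7.95] F tool [-2.1 -2.5 -5.2] T tool [ 0.81 -0.35 -0.02] ax [ 0.     0.004 -1.   ] q6 0.373 op 0.0412
```

```bash
python3 -m crank '[[-0.2,-0.3,-0.2,0,0,0,-1],[0,0,0.15,0,0,0.05,-1],[0,0,0.18,0,0,0.05,-1],[0,0,0.18,0,0,0.05,-1],[0,0,0.18,0,0,0.05,-1],[0,0,0.18,0,0,0.05,-1],[0,0,0.18,0,0,0.05,-1],[0,0,0.18,0,0,0.05,-1],[0,0,0,0,0,0,-1],[0,0,0,0,0,0,-1]]' 60 >/dev/null; python3 st.py
```

```text
t 21.08 nut in plate mm [0.86 0.47 6.8 ] F tool [-0.9 -0.8 -1. ] T tool [ 0.27 -0.23 -0.02] ax [ 0.002  0.004 -1.   ] q6 0.722 op 0.041
```

Following the thread cleanly with no torque. Continuing.

```bash
python3 -m crank '[[0,0,0.18,0,0,0.05,-1],[0,0,0.18,0,0,0.05,-1],[0,0,0.18,0,0,0.05,-1],[0,0,0.18,0,0,0.05,-1],[0,0,0.18,0,0,0.05,-1],[0,0,0.18,0,0,0.05,-1],[0,0,0.18,0,0,0.05,-1],[0,0,0.18,0,0,0.05,-1],[0,0,0,0,0,0,-1],[0,0,0,0,0,0,-1]]' 60 >/dev/null; python3 st.py
```

```text
t 21.92 nut in plate mm [0.53 0.47 5.29] F tool [-2.2 -0.1 -2.2] T tool [ 0.26 -0.45  0.01] ax [ 0.001  0.004 -1.   ] q6 1.121 op 0.0412
```

```bash
python3 -m crank '[[0,0,0.18,0,0,0.05,-1],[0,0,0.18,0,0,0.05,-1],[0,0,0.18,0,0,0.05,-1],[0,0,0.18,0,0,0.05,-1],[0,0,0.18,0,0,0.05,-1],[0,0,0.18,0,0,0.05,-1],[0,0,0.18,0,0,0.05,-1],[0,0,0.18,0,0,0.05,-1],[0,0,0,0,0,0,-1],[0,0,0,0,0,0,-1]]' 60 >/dev/null; python3 st.py
```

```text
t 22.75 nut in plate mm [0.31 0.49 3.81] F tool [-1.9 -0.5 -5.1] T tool [ 0.08 -0.61  0.01] ax [ 0.001  0.004 -1.   ] q6 1.521 op 0.041
```

```bash
python3 -m crank '[[-0.2,0,0.1,0,0,0.05,-1],[0,0,0.18,0,0,0.05,-1],[0,0,0.18,0,0,0.05,-1],[0,0,0.18,0,0,0.05,-1],[0,0,0.18,0,0,0.05,-1],[0,0,0.18,0,0,0.05,-1],[0,0,0.18,0,0,0.05,-1],[0,0,0.18,0,0,0.05,-1],[0,0,0,0,0,0,-1],[0,0,0,0,0,0,-1]]' 60 >/dev/null; python3 st.py
```

```text
t 23.58 nut in plate mm [0.21 0.61 2.43] F tool [-1.4 -1.2 -4.2] T tool [ 0.01 -0.57  0.01] ax [ 0.001  0.004 -1.   ] q6 1.92 op 0.0414
```

```bash
python3 -m crank '[[-0.2,0,0.1,0,0,0.04,-1],[0,0,0.14,0,0,0.04,-1],[0,0,0.14,0,0,0.04,-1],[0,0,0.14,0,0,0.04,-1],[0,0,0.14,0,0,0.04,-1],[0,0,0.14,0,0,0.04,-1],[0,0,0.14,0,0,0.04,-1],[0,0,0,0,0,0,-1],[0,0,0,0,0,0,-1],[0,0,0,0,0,0,-1]]' 60 >/dev/null; python3 st.py
```

```text
t 24.42 nut in plate mm [1.2  0.21 1.98] F tool [ 0.8  2.2 -5.8] T tool [-0.55 -0.06  0.02] ax [ 0.003  0.003 -1.   ] q6 2.201 op 0.041
```

```bash
python3 -m crank '[[0,0,0.1,0,0,0.03,-1],[0,0,0.1,0,0,0.03,-1],[0,0,0.1,0,0,0.03,-1],[0,0,0.1,0,0,0.03,-1],[0,0,0,0,0,0,-1],[0,0,0,0,0,0,-1],[0,0,0,0,0,0,-1],[0,0,0,0,0,0,-1],[0,0,0,0,0,0,-1],[0,0,0,0,0,0,-1]]' 60 >/dev/null; python3 st.py
```

```text
t 25.25 nut in plate mm [1.51 0.25 1.94] F tool [-0.6  1.  -9.5] T tool [-0.67 -0.12  0.02] ax [ 0.003  0.003 -1.   ] q6 2.321 op 0.0409
```

```bash
python3 -m crank '[[0,0,-0.3,0,0,0,-1],[0,0,0,0,0,0.03,-1],[0,0,0,0,0,0.03,-1],[0,0,0,0,0,0.03,-1],[0,0,0,0,0,0.03,-1],[0,0,0,0,0,0.03,-1],[0,0,0,0,0,0,-1],[0,0,0,0,0,0,-1],[0,0,0,0,0,0,-1],[0,0,0,0,0,0,-1]]' 60 >/dev/null; python3 st.py
python3 - <<'E'
from h import *
im=get_image("wrist")[:,:,::-1];cv2.imwrite("pics/w4.png",cv2.resize(im[150:384,130:390],None,fx=2.5,fy=2.5,interpolation=cv2.INTER_CUBIC))
E
```

```text
t 26.08 nut in plate mm [1.36 0.39 1.96] F tool [ 1.7 -0.3 -5.1] T tool [-0.49  0.11 -0.07] ax [ 0.003  0.004 -1.   ] q6 2.471 op 0.0415
```

View pics/w4.png

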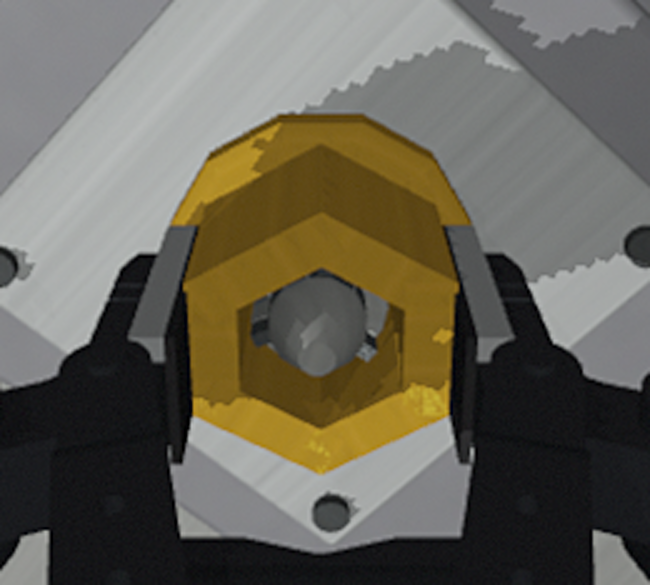

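Wrist view: the flange lies against the plate with no visible gap, and the stud is centred in the bore at (318,320). Height no longer falls as the nut turns, so it is resting on the plate. One small nip-up, then release.

```bash
python3 -m crank '[[0,0,0,0,0,0.03,-1],[0,0,0,0,0,0.03,-1],[0,0,0,0,0,0.03,-1],[0,0,0,0,0,0.03,-1],[0,0,0,0,0,0,-1],[0,0,0,0,0,0,-1],[0,0,0,0,0,0,-1],[0,0,0,0,0,0,-1],[0,0,0,0,0,0,-1],[0,0,0,0,0,0,-1]]' 60 >/dev/null; python3 st.py
```

```text
t 26.97 nut in plate mm [1.4  0.54 1.94] F tool [ 0.8 -0.5 -5.5] T tool [-0.41  0.03 -0.1 ] ax [ 0.003  0.004 -1.   ] q6 2.591 op 0.0407
```

```bash
python3 -m crank '[[0,0,-0.2,0,0,0,-1],[0,0,0,0,0,0,0.4],[0,0,0,0,0,0,0.4],[0,0,0,0,0,0,0.4],[0,0,0,0,0,0,0.4],[0,0,0,0,0,0,0.4],[0,0,0,0,0,0,0.4],[0,0,0,0,0,0,0.4],[0,0,0,0,0,0,0.4],[0,0,0,0,0,0,0.4]]'
python3 -m crank '[[0,0,-5,0,0,0,0.4],[0,0,-10,0,0,0,0.4],[0,0,-15,0,0,0,0.4],[0,0,-20,0,0,0,0.4],[0,0,-20,0,0,0,0.4],[0,0,-20,0,0,0,0.4],[0,0,-10,0,0,0,0.4],[0,0,0,0,0,0,0.4],[0,0,0,0,0,0,0.4],[0,0,0,0,0,0,0.4]]'
python3 - <<'E'
from h import *
c=cam("wrist");im=get_image("wrist")[:,:,::-1]
a=cv2.resize(im[60:300,110:400],None,fx=1.37,fy=1.37,interpolation=cv2.INTER_CUBIC)
b=cv2.resize(get_image("scene")[160:230,245:335,::-1],(400,311),interpolation=cv2.INTER_CUBIC)
a=cv2.resize(a,(397,329));b=cv2.resize(b,(400,329));cv2.imwrite("pics/f.png",np.hstack([a,b]))
E
```

```text
t: 27.8
tool_pos: [0.5962, 0.025, 0.1279]
tool_rot: [-2.443, 1.458, -0.696]
contact_force: [0.4, -0.8, 0.2]
opening: 0.0599
grip_force: 0.0
t: 28.63
tool_pos: [0.5461, 0.0308, 0.2131]
tool_rot: [-2.444, 1.459, -0.694]
contact_force: [0.2, 0.0, -0.8]
opening: 0.06
grip_force: 0.0
```

View pics/f.png

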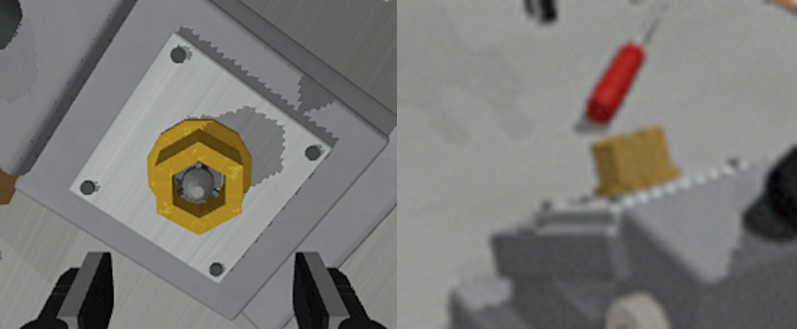

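The nut sits square and centred on the plate with its flange flush (wrist crop (200,178), scene crop (635,165)). The gripper is clear.

```bash
python3 -c "
from station import ctrl
print(ctrl.finish_job())"
```

```text
the job is handed in; nothing more can be done
None
```

I screwed the brass nut down on the stud until its flange rested flat on the plate, let go with the gripper clear, and handed the job in at about 29 s. The hand-in gave no verdict; I judged it home because it stopped descending as it turned, began to tighten, and looked flush in the final pictures.

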